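Fence in the biscuit tin on the kettle tray

ROBOT

A 6-joint arm with a two-finger parallel gripper is mounted at the origin on the work surface. World frame = base frame: x ahead of the robot, y to its left, z up, the work surface at z = 0. Lengths are in m, angles in rad, forces in N, time in s.
With the tool pointing down it reaches from about 0.375 to 0.925 m from the base axis. Payload 5.7 kg.
Tool frame: the origin (TCP) lies midway between the tips of the shut fingers; the grasp point (between the pads) lies 19 mm behind it; z points along the fingers, y is the line along which they close (so a half turn about z gives the same grasp; the last joint's range is limited). The gripper opens to 88 mm and grips with 3 to 60 N. Pads are 20 mm wide; open, the fingers measure 115 mm over their backs; the gripper's body (75 mm by 178 mm) begins 61 mm behind the grasp point.
Start: joints at [1.094, 0.359, 1.51, -0, 1.272, -0.115], TCP at [0.212, 0.561, 0.223] pointing down, gripper open.
Joint ranges: [-2.97, 2.97], [-1.01, 2.36], [0.21, 2.38], [-0.96, 4.11], [0.2, 2.71], [-2.98, 2.98]. Speed limits (rad/s): [2.39, 2.39, 3.14, 3.14, 3.14, 3.14].

INTERFACE

Orientations are given as a unit quaternion [x, y, z, w].
In Python, from bench import move_ptp, servo_line, goto_joints, move_gripper, sleep, inverse_kinematics, capture, PlanningError, close_job, spot_in, silhouettes, current_clock, current_joint_pos, current_qvel, current_joint_torque, current_position, current_orientation, current_force, current_torque, current_finger_gap, current_grip_force gives the robot as it stands. Calls block until the motion is done:
- move_ptp(position, orientation): joint-space move of the TCP to a pose.
- servo_line(position, orientation=None, rate=0.15, contact_N=None): straight line of the TCP; orientation=None keeps the orientation; rate is the mean speed in m/s. With contact_N (N) it stops when the force on the tool has changed by that much, and returns True; else False.
- goto_joints(angles): joint-space move.
- move_gripper(opening): finger opening in m; the grip force is fixed at half the most; returns when the fingers have stopped.
- sleep(seconds).
- inverse_kinematics(position, orientation): joint angles nearest the present ones, or None.
- capture(name): name is "side" or "top" or "wrist"; returns a dict with "image" (400x640x3 uint8, blue, green, red), "range_z" (400x640 float32, m along the optical axis (not along the pixel's ray), 0 where there is no reading), "intrinsics" (3x3 intrinsics, pixels), "R" (3x3) and "t" (3): a world point X has camera coordinates R X + t. Camera axes: x right, y down, z forward; pixel columns grow to the right and rows downward; lengths in m; the calibration is good to about 2 mm. The wrist camera is an equidistant fisheye: a pixel r from the principal point sees the ray r / f radians off the axis. A picture is of the moment at which its call begins.
A pose or a line that the arm cannot do raises PlanningError and nothing moves.
- close_job(): hands the job in; it is judged then, once.
Trained networks look in the newest picture that a camera, given by its name, has taken for a name from the list of things; names that differ only in an ending like _2 or _b are one class to them, and where a whole thing is asked for, a point or a joint stands for the part that bears it (a point fixed in the world has none). Each returns a list of dicts, best first, with "conf" (0 to 1); they miss things now and then, are a little off and sometimes report something else, mostly with a low value. They report only what shows in the picture. A call takes as long as a camera call. They do not tell look-alikes from the thing itself.
- spot_in(camera, query): "xy" ([column, row] in pixels, amid what is visible of it).
- silhouettes(camera, query): "region" (400x640 bool, what is visible of it) and "xy" ([column, row] in pixels, amid what is visible of it).
Readings, each from a call of its own:
- current_clock(): time.
- current_joint_pos(): joint angles.
- current_qvel(): joint speeds.
- current_joint_torque(): joint torques, N m.
- current_position(): TCP position.
- current_orientation(): TCP orientation.
- current_force(): force on the tool from outside, world axes, zero at the start.
- current_torque(): the same for the moment, N m.
- current_finger_gap(): finger opening in m.
- current_grip_force(): force on a finger pad.
Only numpy, scipy, OpenCV 4.12 (cv2) and the standard library are available. Lean on these libraries where they do the work, as an engineer would, in place of code of your own. Each camera call takes 0.05 s, during which the arm holds its last target. There are 200 camera calls.

TASK

Get the kettle tray ready to be carried: loosen the clamp knob of the tray's sliding fence, slide the fence up until it just touches the round biscuit tin without shoving the tin along, then turn the knob fully tight again so that the fence is locked there. Leave everything else where it stands.

Things in the scene. Friction and masses are not known exactly. Their poses are not given: they have to be found in the camera images.
- tray: Wooden kettle tray, fixed, 330 mm deep (its x) by 480 mm wide (its y). Origin: centre of its underside, z up. Floor 8 mm high; rims 28 mm high, 12 mm thick, along the far side and both ends. Along the near edge, at x = -145 mm, an aluminium rail 22 mm wide and 34 mm high runs the whole width along y, carrying the fence's saddle.
- fence_mid (a point): Point mid-plate on the sliding fence, 30 mm above the table at tray x = -10 mm; axes parallel to the tray's. The fence is a steel plate 8 mm thick (faces at y = -4 and +4 mm of this point), from 11 to 49 mm above the table, tray x from -131 to +35 mm. Its near end is fixed to a dark steel saddle on the rail, 50 x 70 mm, top 46 mm above the table. Slides along y.
- fence (a joint): Position of the fence and saddle along the rail in m: 0 in the middle of the tray, positive towards the tray's +y end, -0.125 to 0.125. Slides with about 1 to 2 N when the clamp is loose; held fast when tight.
- clamp_grip (a point): Grip point of the clamp knob, on its upright axis, 74 mm above the table, over the middle of the saddle. The knob is a black plastic bar 14 mm thick (x of this frame), 52 mm long (y), from 56 to 86 mm above the table, on a round 30 mm boss; the frame turns with it. The knob travels with the fence and can be used to slide it.
- clamp (a joint): Angle of the clamp knob in rad: 0 is fully tight (stop; the bar then lies along the rail), growing anticlockwise seen from above to 1.4 (stop; bar nearly square to the rail). It bites below about 0.45; above that the fence slides freely. It stays where it is left; turning takes about 0.15 to 0.25 N m.
- tin: Round steel biscuit tin, 110 mm in diameter, 100 mm tall, loose on the tray floor to one side of the fence (either side). Origin: centre of its underside. A wire spring clip, which stands out 8 mm, holds its lid on the side of its -x axis. Mass about 0.3 to 0.65 kg.
- mug: Speckled grey stoneware mug, 84 mm in diameter, 92 mm tall, on the tray on the fence's other side. Origin: centre of its underside; its handle stands out 37 mm at its +y. To be left alone.
- cafetiere: Glass cafetiere with raised plunger, 90 mm in diameter, 244 mm tall, at the middle of the tray's far side. Origin: centre of its underside; handle at its +x. To be left alone.
- scoop: Grey plastic measuring scoop lying on the tray near its far edge, bowl 46 mm in diameter and 22 mm tall, handle 78 mm long along its +x. Origin: centre of the underside of the bowl. To be left alone.
- sugar_jar: Small glass jar with steel cap, 56 mm in diameter, 75 mm tall, on the tray near its far edge. Origin: centre of its underside. To be left alone.
- coffee_jar: Coffee jar, 80 mm in diameter, 140 mm tall, on the dresser beside the tray. Origin: centre of its underside. To be left alone.
- tea_box: Cardboard box of tea, 80 x 140 x 75 mm tall, on the dresser beside the tray. Origin: centre of its underside. To be left alone.
Not all that is in view belongs to the job. Leave any purple look-alike of the tin alone.

How it is judged:
By the outcome, as a careful person would: the job done as asked, in the order asked, and still so for the second after the job is handed in, with the robot touching nothing.
It also fails if it takes over 40 s, if anything falls off the work surface, if the arm or the gripper's body presses on something with over 40 N, if the wrist force passes 120 N, or if a joint passes its speed limit or range.

## Working session

There is one attempt and no reset: what is moved stays moved. The work goes in short steps, each a Python script; the robot and the scene stay as the last script left them, time stands still between calls to the robot, and variables do not carry over. Pictures are saved under pics/ and viewed, at most 10 in all, crops included, and the job is handed in when it is done.

```bash
mkdir -p pics; cat > h.py <<'E'
import numpy as np, cv2
from bench import *
def cloud(d):
    z=d["range_z"].astype(float); K=d["intrinsics"]
    v,u=np.mgrid[:400,:640]
    P=np.stack([(u-K[0,2])/K[0,0]*z,(v-K[1,2])/K[1,1]*z,z],-1)
    W=(P-d["t"])@d["R"]
    W[z<=0]=np.nan
    return W
E
python3 - <<'E'
from h import *
for c in("top","side"):
    d=capture(c); W=cloud(d); cv2.imwrite(f"pics/{c}1.png",d["image"]); np.savez(f"{c}1.npz",W=W,im=d["image"],K=d["intrinsics"],R=d["R"],t=d["t"])
    print(c,-d["R"].T@d["t"])
    for n in["tray","fence_mid","clamp_grip","tin","mug","cafetiere","scoop","sugar_jar","coffee_jar","tea_box"]:
        for s in silhouettes(c,n)[:2]:
            p=W[s["region"]]; p=p[~np.isnan(p[:,0])]
            if len(p): print(n,round(s["conf"],2),np.round(s["xy"]),len(p),np.round(np.median(p,0),3),np.round(np.percentile(p,2,axis=0),3),np.round(np.percentile(p,98,axis=0),3))
print(current_clock(),current_orientation())
E
```

```text
top [0.50770281 0.00215889 1.34466733]
tray 0.97 [313. 219.] 13897 [ 0.601 -0.021  0.009] [ 0.457 -0.265  0.003] [0.791 0.204 0.049]
tray 0.47 [285. 167.] 273 [0.756 0.081 0.016] [0.734 0.051 0.005] [0.772 0.162 0.033]
fence_mid 0.94 [310. 258.] 601 [ 0.489 -0.01   0.048] [ 0.456 -0.038  0.005] [0.643 0.031 0.088]
clamp_grip 0.58 [272. 215.] 787 [0.616 0.097 0.017] [0.557 0.052 0.009] [0.652 0.129 0.103]
tin 0.82 [368. 216.] 1287 [ 0.602 -0.172  0.106] [ 0.553 -0.223  0.044] [ 0.653 -0.124  0.112]
tin 0.82 [442. 179.] 1454 [ 0.723 -0.386  0.097] [ 0.675 -0.445  0.011] [ 0.777 -0.344  0.104]
mug 0.95 [273. 214.] 808 [0.617 0.097 0.018] [0.556 0.054 0.009] [0.653 0.129 0.103]
cafetiere 0.8 [316. 172.] 1104 [ 0.717 -0.02   0.17 ] [ 0.682 -0.061  0.005] [0.795 0.021 0.25 ]
cafetiere 0.53 [314. 220.] 14121 [ 0.603 -0.021  0.009] [ 0.457 -0.265  0.003] [0.792 0.203 0.049]
scoop 0.52 [281. 165.] 252 [0.758 0.08  0.018] [0.734 0.05  0.006] [0.771 0.164 0.032]
sugar_jar 0.87 [364. 180.] 340 [ 0.714 -0.159  0.082] [ 0.691 -0.185  0.011] [ 0.742 -0.137  0.089]
coffee_jar 0.7 [134. 232.] 1081 [0
[... 796 characters left out ...]
55 -0.072  0.011] [ 0.446 -0.278  0.003] [0.767 0.207 0.053]
cafetiere 0.88 [337. 188.] 1112 [ 0.711 -0.044  0.12 ] [ 0.681 -0.065  0.015] [0.789 0.006 0.243]
scoop 0.69 [284. 215.] 630 [ 0.522 -0.016  0.042] [ 0.454 -0.039  0.007] [0.648 0.033 0.087]
sugar_jar 0.7 [352. 224.] 318 [ 0.707 -0.179  0.059] [ 0.69  -0.192  0.011] [ 0.735 -0.145  0.087]
coffee_jar 0.96 [244. 141.] 601 [0.541 0.465 0.089] [0.509 0.449 0.007] [0.583 0.522 0.145]
tea_box 0.59 [365. 308.] 1752 [ 0.55  -0.518  0.074] [ 0.518 -0.571  0.005] [ 0.598 -0.43   0.08 ]
tea_box 0.22 [244. 144.] 539 [0.539 0.463 0.089] [0.51  0.449 0.009] [0.575 0.51  0.145]
1.1 [ 1.79926647e-01  9.83680028e-01 -5.76861304e-05 -1.90072379e-05]
```

View pics/top1.png

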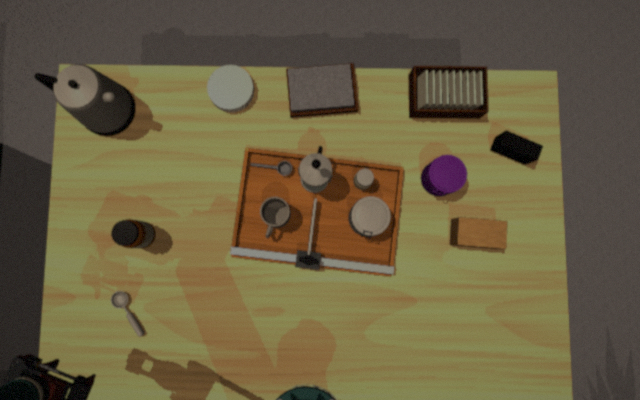

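View pics/side1.png

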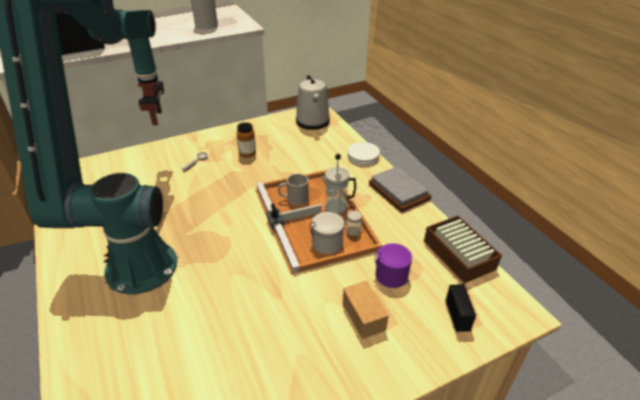

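The top view shows the tray with its rail running from (233,252) to (393,270). The saddle and knob are at (308,260), and the fence plate runs up to (315,195). The grey tin is at (370,217) on the −y side, with its clip at (367,233) facing the robot. The mug is at (275,214), and the purple tin off the tray at (445,175) is the look-alike. Next I'll fit the tray frame and take a closer wrist picture.

```bash
cat >> h.py <<'E'
from scipy.spatial.transform import Rotation as Ro
def down(psi):  # tool z down, tool y axis at world angle psi
    y=np.array([np.cos(psi),np.sin(psi),0]); z=np.array([0,0,-1.]); x=np.cross(y,z)
    return Ro.from_matrix(np.stack([x,y,z],1)).as_quat()
E
python3 - <<'E'
from h import *
D=np.load("top1.npz"); W=D["W"]; v,u=np.mgrid[:400,:640]
# rail: rough line, height 34mm
m=(u>225)&(u<402)&(v>240)&(v<280)&(W[...,2]>.028)&(W[...,2]<.041)&(np.abs(u-308)>18)
sat=cv2.cvtColor(D["im"],cv2.COLOR_BGR2HSV)[...,1]; m&=sat<90
p=W[m]; f=cv2.fitLine(p[:,:2].astype(np.float32),cv2.DIST_HUBER,0,.001,.001).ravel()
yd=f[:2]*np.sign(f[1]); yaw=np.arctan2(-yd[0],yd[1]); xd=np.array([yd[1],-yd[0]])
s=p[:,:2]@yd; print("rail",len(p),yaw,f[2:],"along",s.min(),s.max(),"across",np.percentile((p[:,:2]@xd),[2,50,98]))
xr=np.median(p[:,:2]@xd)
# whole tray ends
q=W[(W[...,2]>.02)&(W[...,2]<.034)&(u>220)&(u<410)&(v>140)&(v<275)]
a=q[:,:2]@yd; b=q[:,:2]@xd; print("rim y",np.percentile(a,[1,99]),"x",np.percentile(b,[1,99]))
# fence plate, knob
X=W[...,:2]@xd-xr; Y=W[...,:2]@yd
k=(X>.04)&(X<.17)&(W[...,2]>.035)&(W[...,2]<.06)&(np.abs(u-312)<14)
print("plate n",k.sum(),"y",np.median(Y[k]),np.percentile(Y[k],[5,95]),"slope",np.polyfit(X[k],Y[k],1))
k=(W[...,2]>.065)&(W[...,2]<.1)&(np.abs(u-308)<20)&(np.abs(v-260)<20)
print("knob",k.sum(),W[k].mean(0),"tray frame",X[k].mean(),Y[k].mean(),X[k].min(),X[k].max(),Y[k].min(),Y[k].max())
k=(W[...,2]>.096)&(np.abs(u-370)<28)&(np.abs(v-217)<28)&(np.hypot(W[...,0]-.602,W[...,1]+.172)<.075)&(X<.2)
c,r=cv2.minEnclosingCircle(W[k][:,:2].astype(np.float32)); print("tin",c,r,W[k].mean(0),"rail-frame",np.array(c)@xd-xr,np.array(c)@yd)
# hover for wrist pictures, between fence and tin
q0=current_joint_pos()
pos=[.50,-.07,.30]
for psi in (yaw,yaw+np.pi):
    print(psi,np.round(inverse_kinematics(pos,down(psi)),2), np.round(inverse_kinematics([.47,-.01,.06],down(psi)),2))
E
```

```text
rail 944 -0.11257609 [ 0.47928768 -0.01718524] along -0.20046877799350607 0.27960366934218306 across [0.467692   0.47821254 0.48863487]
rim y [-0.1995677   0.27860297] x [0.467558   0.78721999]
plate n 123 y 0.050773667094905904 [0.04732655 0.05446968] slope [0.00093605 0.05075623]
knob 93 [ 0.48093677 -0.0027171   0.0854939 ] tray frame -1.48713828865802e-05 0.05132778990236466 -0.007041328205858344 0.0067745839319109935 0.02535562925034884 0.07647540551150603
tin (0.6022719740867615, -0.1765320599079132) 0.05766908451914787 [ 0.60497883 -0.17638757  0.10607379] rail-frame 0.14007838608499784 -0.107756311938354
-0.11257609 [-0.28  0.15  1.6  -0.    1.39 -0.16] [-0.17  0.4   1.96 -0.    0.78 -0.06]Traceback (most recent call last):
  File "<stdin>", line 25, in <module>
    return _wrapfunc(a, 'round', decimals=decimals, out=out)
    return _wrapit(obj, method, *args, **kwds)
    result = getattr(arr, method)(*args, **kwds)
TypeError: unsupported operand type(s) for *: 'NoneType' and 'float'
```

```bash
cat >> h.py <<'E'
yaw=-0.11257609; xd=np.array([np.cos(yaw),np.sin(yaw)]); yd=np.array([-np.sin(yaw),np.cos(yaw)]); xr=.4782
def TW(X,Y,z): return [*( (xr+X)*xd+Y*yd),z]   # rail frame -> world
def wcloud(d):
    z=d["range_z"].astype(float); K=d["intrinsics"]; v,u=np.mgrid[:400,:640]
    a=(u-K[0,2])/K[0,0]; b=(v-K[1,2])/K[1,1]; r=np.hypot(a,b)+1e-9; t=np.tan(np.minimum(r,1.5))/r
    W=(np.stack([a*t*z,b*t*z,z],-1)-d["t"])@d["R"]; W[(z<=0)|(r>1.4)]=np.nan
    return W
def rf(W): return np.stack([W[...,:2]@xd-xr, W[...,:2]@yd, W[...,2]],-1)
E
python3 - <<'E'
from h import *
for a in (0,.9,1.2):
  for Y in(.051,-.06): print(a,Y,np.round(inverse_kinematics(TW(0,Y,.055),down(yaw+a)),2))
move_ptp(TW(.06,-.03,.27),down(yaw))
d=capture("wrist"); W=wcloud(d); F=rf(W); cv2.imwrite("pics/w1.png",d["image"]); np.savez("w1.npz",F=F,im=d["image"])
for n in("tin","clamp_grip","fence_mid"):
    for s in silhouettes("wrist",n)[:2]:
        p=F[s["region"]]; p=p[~np.isnan(p[:,0])]
        print(n,round(s["conf"],2),s["xy"],len(p),np.round(np.percentile(p,[2,50,98],axis=0),3).tolist())
        if n=="tin":
            t=p[(p[:,2]>.1)]; c,r=cv2.minEnclosingCircle(t[:,:2].astype(np.float32)); print("circ",c,r,"ymax",np.percentile(t[:,1],[98,99.5,100]),"ymin",t[:,1].min(),"x",t[:,0].min(),t[:,0].max())
print(current_clock(),current_force())
E
```

```text
0 0.051 [-0.15  0.42  1.94 -0.    0.78 -0.04]
0 -0.06 [-0.38  0.42  1.94 -0.    0.78 -0.27]
0.9 0.051 [-0.15  0.42  1.94 -0.    0.78 -0.94]
0.9 -0.06 [-0.38  0.42  1.94 -0.    0.78 -1.17]
1.2 0.051 [-0.15  0.42  1.94 -0.    0.78 -1.24]
1.2 -0.06 [-0.38  0.42  1.94 -0.    0.78 -1.47]
tin 0.57 [375.4, 234.9] 5970 [[0.088, -0.154, 0.019], [0.127, -0.086, 0.104], [0.188, -0.053, 0.107]]
circ (0.1310851275920868, -0.09815563261508942) 0.06698409467935562 ymax [-0.05558618 -0.05320162 -0.03798766] ymin -0.16212578937206293 x 0.08281187212884061 0.19726923150400294
tin 0.48 [419.6, 342.1] 235 [[0.231, -0.329, 0.002], [0.237, -0.304, 0.035], [0.239, -0.292, 0.071]]Traceback (most recent call last):
  File "<stdin>", line 11, in <module>
    return _quantile_unchecked(
        a, q, axis, out, overwrite_input, method, keepdims, weights)
    return _ureduce(a,
                    func=_quantile_ureduce_func,
    ...<5 lines>...
                    overwrite_input=overwrite_input,
                    method=method)
    r = func(a, **kwargs)
    result = _quantile(arr,
                       quantiles=q,
    ...<2 lines>...
                       out=out,
                       weights=wgt)
    slices_having_nans = np.isnan(arr[-1, ...])
                                  ~~~^^^^^^^^^
IndexError: index -1 is out of bounds for axis 0 with size 0
```

View pics/w1.png

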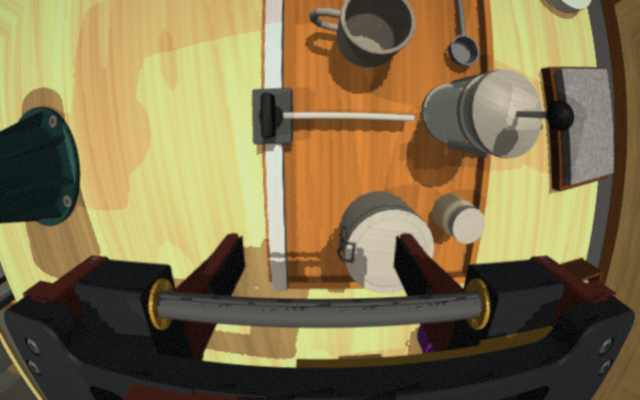

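The wrist view has +y upwards. The knob bar is at (267,116), lying along the rail, which means it is tight. The plate runs to (412,118). The tin is around (385,240) with its clip at (347,245) on the −x side, so the fence won't meet the clip. A gripper finger hides part of the tin, so I'll fit a cylinder to the visible wall and check the fence position the same way.

```bash
cat >> h.py <<'E'
from scipy.optimize import least_squares
def tinfit(F,c0=(.140,-.107)):
    p=F.reshape(-1,3); p=p[~np.isnan(p[:,0])]
    r=np.hypot(p[:,0]-c0[0],p[:,1]-c0[1])
    p=p[(p[:,2]>.02)&(p[:,2]<.092)&(abs(r-.055)<.009)]
    p=p[p[:,0]-c0[0]>-.04]
    s=least_squares(lambda c:np.hypot(p[:,0]-c[0],p[:,1]-c[1])-.055,c0,loss="soft_l1",f_scale=.001)
    e=np.hypot(p[:,0]-s.x[0],p[:,1]-s.x[1])-.055
    return s.x,len(p),np.median(abs(e))
E
python3 - <<'E'
from h import *
for n in("w1","top1","side1"):
    D=np.load(n+".npz"); F=D["F"] if n=="w1" else rf(D["W"])
    print(n,tinfit(F))
    k=(F[...,0]>.04)&(F[...,0]<.16)&(F[...,2]>.042)&(F[...,2]<.055)&(abs(F[...,1]-.051)<.015)
    kk=(abs(F[...,0])<.02)&(F[...,2]>.08)&(F[...,2]<.092)&(abs(F[...,1]-.051)<.04)
    print(" plate",k.sum(),np.percentile(F[k][:,1],[3,50,97])," knob",kk.sum(),F[kk].mean(0),np.percentile(F[kk][:,1],[2,98]))
    t=F[(F[...,2]>.103)&(F[...,2]<.112)&(np.hypot(F[...,0]-.14,F[...,1]+.107)<.065)]
    print(" top ymax/min",np.percentile(t[:,1],[1,99]),"x",np.percentile(t[:,0],[1,99]))
E
```

```text
w1 (array([ 0.14303148, -0.10741572]), 890, np.float64(0.0003783385671002164))
 plate 656 [0.04772774 0.05154265 0.05553257]  knob 551 [-0.00035725  0.05175935  0.08433407] [0.02678478 0.07648018]
 top ymax/min [-0.15650644 -0.05647425] x [0.0896657  0.19155485]
top1 (array([ 0.14359543, -0.1082319 ]), 58, np.float64(0.00018604284817619332))
 plate 111 [0.04718579 0.05091188 0.05465973]  knob 89 [-0.00015395  0.05137078  0.08543582] [0.0270408  0.07586536]
 top ymax/min [-0.15785605 -0.05756518] x [0.0927717  0.19404331]
side1 (array([ 0.1424816 , -0.10602585]), 359, np.float64(0.0012379041208501196))
 plate 91 [0.04366317 0.0507762  0.05835478]  knob 40 [-0.00262031  0.04951603  0.08556136] [0.02297725 0.07646331]
 top ymax/min [-0.16031316 -0.05755282] x [0.09028667 0.19174201]
```

```bash
python3 - <<'E'
from h import *
Y=.0515
move_gripper(.05)
move_ptp(TW(0,Y,.13),down(yaw))
servo_line(TW(0,Y,.056),rate=.1,contact_N=8)
move_gripper(0.0)
print("grip",current_finger_gap(),current_grip_force(),current_position(),current_force(),current_clock())
q=np.array(current_joint_pos()); q[5]-=1.1; goto_joints(q)
print("turned",current_torque(),current_force())
f0=np.array(current_force())
hit=servo_line(TW(0,Y-.05,.056),rate=.06); print(hit,(np.array(current_force()))[:2]@yd,f0[:2]@yd)
for y in (.08,.092): servo_line(TW(0,Y-y,.056),rate=.04); print(y,current_force()[:2]@yd, rf(np.array(current_position())))
d=capture("wrist"); F=rf(wcloud(d)); cv2.imwrite("pics/w2.png",d["image"]); np.savez("w2.npz",F=F)
d=capture("top"); T=rf(cloud(d)); cv2.imwrite("pics/t2.png",cv2.resize(d["image"][140:280,220:420],(800,560),interpolation=2))
print("tin",tinfit(F),tinfit(T))
for G in(F,T):
    k=(G[...,0]>.04)&(G[...,0]<.16)&(G[...,2]>.042)&(G[...,2]<.055)&(abs(G[...,1]+.04)<.015)
    print("plate",k.sum(),np.percentile(G[k][:,1],[3,50,97]) if k.any() else 0)
print(current_clock())
E
```

```text
grip 0.013778632125553004 31.404527365230024 [ 0.48160063 -0.00261327  0.0563584 ] [1.2107176  0.57847362 5.34834238] 6.7917
turned [0.00070103 0.08269143 0.14897564] [0.6076003  0.2316859  2.54419174]
False -1.2959494102667133 0.29847620936480623
0.08 -1.0301924567481353 [ 0.00062184 -0.0300588   0.0563245 ]
0.092 -0.9893069828214821 [ 0.00061831 -0.04214358  0.05632965]
tin (array([ 0.14273906, -0.10922816]), 1, np.float64(7.589154506215667e-09)) (array([ 0.14410524, -0.10789462]), 77, np.float64(0.00038244792266634714))
plate 0 0
plate 98 [-0.04669783 -0.04260388 -0.03880796]
10.25
```

View pics/w2.png

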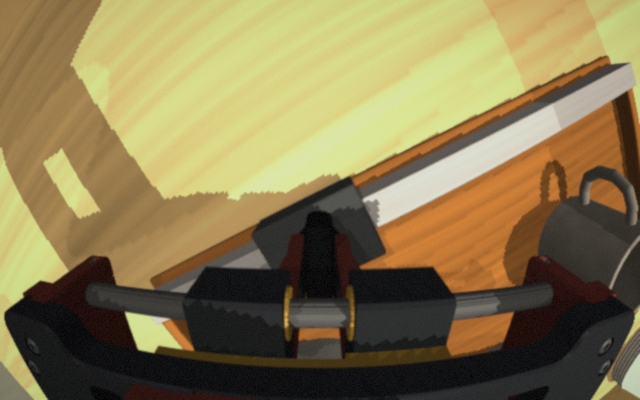

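View pics/t2.png

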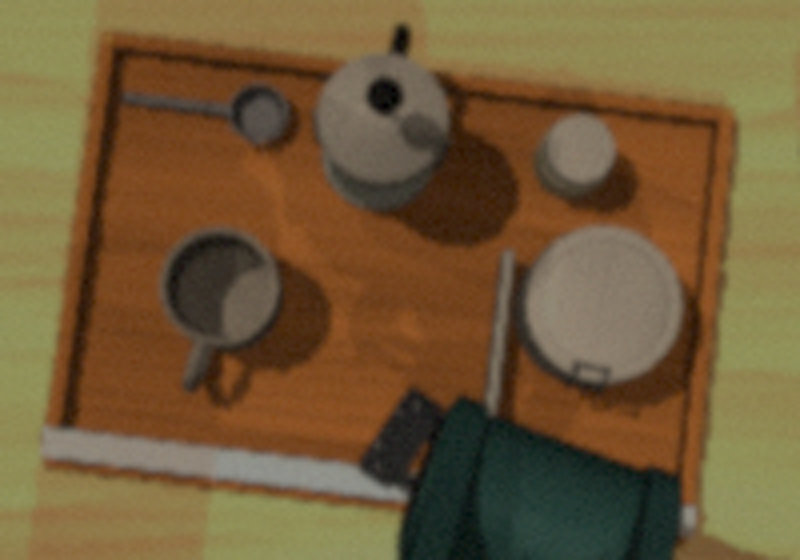

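After the move, the top view crop shows the plate at x≈500 px and the tin's left edge at about 522 px, so a gap of about 6 mm remains. The tin and mug haven't moved. Next I'll creep forward in small steps and log the force.

```bash
python3 - <<'E'
from h import *
Y=rf(np.array(current_position()))[1]; base=[]
for i in range(14):
    y=-.0435-.0005*i
    servo_line(TW(0,y,.056),rate=.01)
    f=np.array(current_force()); fy=f[:2]@yd
    print(round(y,4),round(rf(np.array(current_position()))[1],5),round(fy,2),round(current_torque()[2],3))
    if i>=3 and fy-np.median(base)>.6: print("contact");break
    base.append(fy)
d=capture("top"); T=rf(cloud(d)); print("tin",tinfit(T))
k=(T[...,0]>.04)&(T[...,0]<.16)&(T[...,2]>.042)&(T[...,2]<.055)&(abs(T[...,1]+.047)<.009)
print("plate",k.sum(),np.percentile(T[k][:,1],[3,50,97]),current_clock())
E
```

```text
-0.0435 -0.04481 -0.23 0.095
-0.044 -0.04522 1.33 0.044
-0.0445 -0.04571 0.61 0.089
-0.045 -0.04621 1.73 0.072
contact
tin (array([ 0.14697262, -0.10483763]), 96, np.float64(0.0027549416826204084))
plate 97 [-0.05071909 -0.0464293  -0.04255047] 11.5
```

The force readings are noisy (about ±0.7 N), so that stop wasn't real contact. By vision about 2–2.5 mm is left. From here I'll step 0.4 mm at a time and watch for tin movement by sub-pixel image alignment, logging averaged force as well.

```bash
cat >> h.py <<'E'
def tinclean(F,c0=(.1435,-.108)):
    G=F.copy(); G[(G[...,2]<.056)]=np.nan
    return tinfit(G,c0)
def shot(cam,n=3):
    ds=[capture(cam) for _ in range(n)]
    return np.mean([cv2.cvtColor(d["image"],6).astype(np.float32) for d in ds],0).astype(np.float32),ds
def shift(a,b,box):
    x0,y0,x1,y1=box; M=np.eye(2,3,dtype=np.float32)
    _,M=cv2.findTransformECC(a[y0:y1,x0:x1],b[y0:y1,x0:x1],M,cv2.MOTION_TRANSLATION,(3,200,1e-6),None,3)
    return M[:,2]
E
python3 - <<'E'
from h import *
box=(353,196,394,238)
a,_=shot("top"); b,ds=shot("top")
print("noise",shift(a,b,box)); np.save("ref.npy",a)
print("tin",[tinclean(rf(cloud(d)))[0] for d in ds])
y=-.045
for i in range(10):
    y-=.0004; servo_line(TW(0,y,.056),rate=.01)
    fy=np.mean([(sleep(.01),np.array(current_force())[:2]@yd)[1] for _ in range(15)])
    b,ds=shot("top"); s=shift(a,b,box)
    print(round(y,4),round(rf(np.array(current_position()))[1],5),round(fy,2),np.round(s,3))
    if s[0]>.12: print("tin moved"); break
T=rf(cloud(ds[-1])); print("tin",tinclean(T)); k=(T[...,0]>.04)&(T[...,0]<.15)&(T[...,2]>.042)&(T[...,2]<.055)&(abs(T[...,1]+.048)<.008)
print("plate",k.sum(),np.percentile(T[k][:,1],[3,50,97]),current_clock())
E
```

```text
noise [-0.00269745 -0.00556678]
tin [array([ 0.14367672, -0.10819699]), array([ 0.14367804, -0.10813062]), array([ 0.14380605, -0.10820629])]
-0.0454 -0.0466 0.73 [-0.003  0.005]
-0.0458 -0.047 0.99 [-0.004  0.015]
-0.0462 -0.04739 0.64 [0.011 0.027]
-0.0466 -0.04779 0.68 [0.011 0.008]
-0.047 -0.0482 0.8 [0.052 0.007]
-0.0474 -0.04849 1.32 [0.052 0.015]
-0.0478 -0.04856 2.76 [0.059 0.009]
-0.0482 -0.04884 3.7 [0.131 0.041]
tin moved
tin (array([ 0.14390884, -0.10843945]), 34, np.float64(0.0001858531768906234))
plate 80 [-0.05287301 -0.04893245 -0.04533085] 16.0
```

Contact is clear. Force rose from 0.7 to 3.7 N, and the tin moved only about 0.2–0.3 mm, which agrees with the vision estimate. I'll relieve the preload slightly and turn the knob back in stages, checking at each one.

```bash
python3 - <<'E'
from h import *
box=(353,196,394,238); a=np.load("ref.npy")
def rep(n):
    b,ds=shot("top",2); p=np.array(current_position()); R=Ro.from_quat(current_orientation()).as_matrix()
    print(n,"pos",np.round(rf(p),5),"psi",round(np.arctan2(R[1,1],R[0,1])-yaw,3),"f",round(np.array(current_force())[:2]@yd,2),"tz",round(current_torque()[2],3),"shift",np.round(shift(a,b,box),3),current_clock())
y=-.0476
servo_line(TW(0,y,.056),rate=.01); rep("relieved")
for g in(.7,.35,0,-.06):
    move_ptp(TW(0,y,.056),down(yaw+g)); rep(g)
E
```

```text
relieved pos [ 0.00061 -0.04873  0.05633] psi 1.1 f 0.92 tz 0.084 shift [0.126 0.048] 16.35
0.7 pos [ 0.00062 -0.04869  0.05631] psi 0.699 f 0.98 tz -0.104 shift [ 0.152 -0.047] 16.9167
0.35 pos [ 0.00067 -0.04871  0.05634] psi 0.349 f 1.04 tz -0.127 shift [ 0.151 -0.042] 17.4417
0 pos [ 0.00068 -0.0487   0.05636] psi -0.001 f 1.22 tz -0.049 shift [0.321 0.118] 17.9667
-0.06 pos [ 0.0007  -0.04886  0.05638] psi -0.059 f 1.07 tz 0.693 shift [0.35  0.085] 18.3167
```

```bash
python3 - <<'E'
from h import *
move_gripper(.05)
servo_line(TW(0,-.0476,.15),rate=.15)
move_ptp(TW(-.03,.08,.30),down(yaw))
a=np.load("top1.npz")["im"]; b,ds=shot("top"); W=rf(cloud(ds[-1]))
print("tin shift vs start",shift(cv2.cvtColor(a,6).astype(np.float32),b,(353,196,394,238)))
print("tin",tinclean(W)[:2])
k=(W[...,0]>.02)&(W[...,0]<.16)&(W[...,2]>.042)&(W[...,2]<.055)&(abs(W[...,1]+.048)<.008)
print("plate",k.sum(),np.percentile(W[k][:,1],[3,50,97]))
k=(abs(W[...,0])<.035)&(W[...,2]>.075)&(W[...,2]<.092)&(abs(W[...,1]+.048)<.04)
P=W[k]; c=P[:,:2]-P[:,:2].mean(0); e=np.linalg.svd(c,full_matrices=False)[2][0]; print("knob",k.sum(),P.mean(0),"bar angle",np.arctan2(-e[0]*np.sign(e[1]),abs(e[1])))
d=capture("wrist"); F=rf(wcloud(d)); print("wrist tin",tinclean(F))
k=(abs(F[...,0])<.035)&(F[...,2]>.075)&(F[...,2]<.092)&(abs(F[...,1]+.048)<.04); P=F[k]
if len(P)>9: c=P[:,:2]-P[:,:2].mean(0); e=np.linalg.svd(c,full_matrices=False)[2][0]; print("wrist bar",len(P),np.arctan2(-e[0]*np.sign(e[1]),abs(e[1])))
cv2.imwrite("pics/w3.png",d["image"]); cv2.imwrite("pics/t3.png",cv2.resize(ds[-1]["image"][140:280,220:420],(800,560),interpolation=2)); print(current_clock())
E
```

```text
tin shift vs start [ 0.08499479 -0.00215807]
tin (array([ 0.14386036, -0.10842488]), 31)
plate 140 [-0.053118   -0.04886962 -0.04512613]
knob 90 [-3.80087115e-05 -4.86283925e-02  8.53708771e-02] bar angle 0.026054556005018697
wrist tin (array([ 0.14297935, -0.10769687]), 25, np.float64(0.00041954116498409827))
wrist bar 371 0.015687577052845614
20.8333
```

View pics/t3.png

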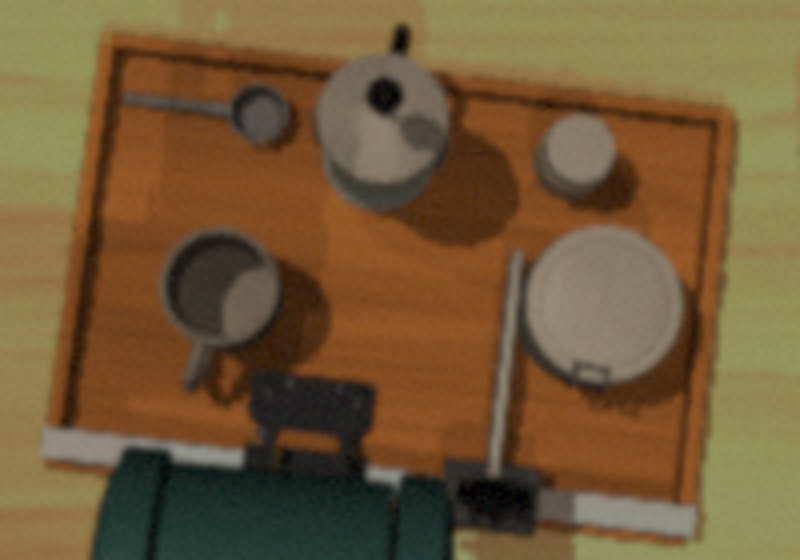

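View pics/w3.png

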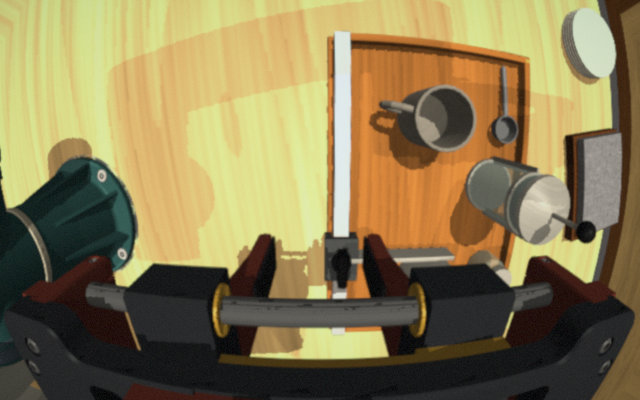

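The pictures show the plate against the tin's left edge at about (515,300) in the top crop. The bar lies along the rail at (490,498), and the mug, jars and scoop are where they started. Before handing in, I'll compare the bar angle with its starting reading.

```bash
python3 - <<'E'
from h import *
for n in("top1","w1"):
    D=np.load(n+".npz"); W=D["F"] if n=="w1" else rf(D["W"])
    k=(abs(W[...,0])<.035)&(W[...,2]>.075)&(W[...,2]<.092)&(abs(W[...,1]-.051)<.04); P=W[k]
    c=P[:,:2]-P[:,:2].mean(0); e=np.linalg.svd(c,full_matrices=False)[2][0]; print(n,len(P),np.arctan2(-e[0]*np.sign(e[1]),abs(e[1])))
E
```

```text
top1 89 0.0009138311241385011
w1 577 0.0007624877675466826
```

The bar started at 0.001 rad and now reads about 0.02. Time allows, so I'll give it one more nip to make sure it is fully tight.

```bash
python3 - <<'E'
from h import *
Y=-.0486
def bar(n):
    d=capture(n); W=rf(wcloud(d) if n=="wrist" else cloud(d))
    k=(abs(W[...,0])<.035)&(W[...,2]>.075)&(W[...,2]<.092)&(abs(W[...,1]+.048)<.04); P=W[k]
    c=P[:,:2]-P[:,:2].mean(0); e=np.linalg.svd(c,full_matrices=False)[2][0]; print(n,len(P),np.arctan2(-e[0]*np.sign(e[1]),abs(e[1]))); return d,W
move_ptp(TW(0,Y,.15),down(yaw)); 
servo_line(TW(0,Y,.056),rate=.1,contact_N=8)
print(rf(np.array(current_position())))
move_gripper(0.0); print("gripped tz",current_torque()[2],current_force())
move_ptp(TW(0,Y,.056),down(yaw-.07)); print("tz",current_torque()[2],current_force())
move_ptp(TW(0,Y,.056),down(yaw-.01)); print("tz",current_torque()[2])
move_gripper(.05)
servo_line(TW(0,Y,.15),rate=.15)
move_ptp(TW(.06,.07,.27),down(yaw))
bar("wrist"); d,W=bar("top"); b,_=shot("top")
print("tin shift",shift(cv2.cvtColor(np.load("top1.npz")["im"],6).astype(np.float32),b,(353,196,394,238)),tinclean(W)[0])
k=(W[...,0]>.02)&(W[...,0]<.16)&(W[...,2]>.042)&(W[...,2]<.055)&(abs(W[...,1]+.048)<.008)
print("plate",np.median(W[k][:,1]),current_clock())
E
```

```text
[ 0.00056595 -0.0486497   0.05653616]
gripped tz 0.03279920327040514 [1.54859662 0.35895545 5.64152249]
tz 0.7185548708014182 [-0.25737129  1.45675646  5.4821688 ]
tz 0.20951393968079843
wrist 235 -0.10848225126293906
top 65 -0.0026358076552821068
tin shift [ 0.47848368 -0.09087684] [ 0.14387378 -0.10840271]
plate -0.04902817922369569 26.4
```

```bash
python3 -c "
from bench import *
print(close_job())"
```

```text
the job is handed in; nothing more can be done
None
```

I loosened the knob, slid the fence about 100 mm until it touched the tin, turned the knob back to its tight stop and handed the job in at about 26 s; by camera the tin moved only about 0.2 mm and nothing else was touched.

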